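# Index the rub tester's carriage and start it

### The arm

A 7-joint arm with a two-finger parallel gripper is mounted at the origin on the work surface. World frame = base frame: x ahead of the robot, y to its left, z up, the work surface at z = 0. Lengths are in m, angles in rad, forces in N, time in s.
With the tool pointing down it reaches from about 0.35 to 0.9 m from the base axis. Payload 19.9 kg.
Tool frame: the origin (TCP) lies at the very end of the fingers, on their centre line; the grasp point (between the pads) lies 19 mm behind it; z points along the fingers, y is the direction in which the jaws open and shut (so a half turn about z gives the same grasp; the last joint's range is limited). The gripper opens to 94 mm and grips with 3 to 60 N. Pads are 16 mm wide; open, the fingers measure 119 mm over their backs; the gripper's body (75 mm by 177 mm) begins 78 mm behind the grasp point.
Start: joints at [-1.212, 0.417, -0.01, 1.614, 0.005, 1.111, -0.053], TCP at [0.244, 0.575, 0.205] pointing down, gripper open.
Joint ranges: [-2.81, 2.81], [-0.39, 2.02], [-1.27, 1.25], [0.06, 2.57], [-1.19, 4.33], [0.19, 2], [-2.82, 2.82]. Speed limits (rad/s): [1.89, 1.89, 2.39, 2.39, 3.01, 3.01, 3.01].

### API

Orientations are given as a rotation vector (axis times angle).
In Python, from cell import bot, eyes, ticket gives the robot as it stands.
- The arm moves only by the shell command python3 -m jog 'ROWS' [OPENING] [FORCE]. ROWS is JSON, a list of rows, each an object of numbers: "x", "y", "z": the shift along the tool's x, y, z in m; "ax", "ay", "az": the turn, a rotation vector about the tool's x, y, z in rad. A call has exactly 5 rows; each row is the pose to reach, as a shift and turn from the pose commanded when the call began, along the tool's axes at that moment; what a row does not reach only later rows make up. A row lasts 1/8 s, in which the tool goes at most 62.5 mm and 10.7 degrees, less where a joint would pass 70% of its speed; a pose out of reach is approached as far as the arm can. A call with a gripper value outside its range is refused whole. OPENING is the opening in per cent of the stroke, from 0 (shut) to 100 (fully open), set as the call begins (- or left out, the last holds). The fingers move at their own pace and stop on an object; FORCE is the grip in N (left out, the last holds). Time passes only in rows, so rows that repeat a pose let the fingers close, or fill a call up. It gives the time, the measured TCP pose, the force and the opening at its end, in the units of the state.
- bot.sense(): the state, without advancing time (a new reading comes with each control period).
- eyes.grab_frame(name): name is "scene" or "top"; returns a dict with "img" (420x560x3 uint8, red, green, blue), "depth" (420x560 float32, m along the optical axis (not along the pixel's ray), 0 where there is no reading), "camera_matrix" (3x3 intrinsics, pixels), "distortion" ([k1, k2, p1, p2, k3] as OpenCV has them; the pictures are not rectified), "rvec" (rotation vector, rad) and "tvec" (3), from world to camera coordinates, as OpenCV has them. Camera axes: x right, y down, z forward; pixel columns grow to the right and rows downward; lengths in m; the calibration is good to about 2 mm. A picture is of the moment at which its call begins.
- ticket.sign_off(): hands the job in, once; it reports no verdict.
The state is a dict: "clock": time; "joints": joint angles; "joint_velocities": joint speeds; "tau": joint torques, N m; "position": TCP position; "tool_rot": TCP orientation; "wrist_force": force on the tool from outside, world axes, zero at the start; "torque": the same for the moment, N m; "opening": finger opening in m.
Only numpy, scipy, OpenCV 4.12 (cv2) and the standard library are available. Lean on these libraries where they do the work, as an engineer would, in place of code of your own. Each camera call takes 0.05 s, during which the arm holds its last target. There are 200 camera calls.

### The job

Push the specimen carriage of the rub tester along its rail to the robot's left until its roller drops into the notch of the steel index block and stays there. Only push the carriage: do not touch the black knob of its plunger. Then, with the carriage still seated in the notch, press the round start button on the control box fully down and let it come up again. Leave the jar, the weight and the screwdriver where they are.

Things in the scene. Friction and masses are not known exactly. Their poses are not given: they have to be found in the camera images.
- bed: Cream bed of the rub tester, fixed to the bench: 170 mm (x) by 400 mm (y, the rail's direction), 30 mm thick; origin under its centre, on the bench. Its +y is the direction to push (towards the robot's left). Two steel guide rods (tops 53 mm above the bench) run along y between dark end blocks (92 mm across the rail, 16 mm thick, 190 mm either side of the centre, tops 58 mm above the bench).
- carriage (a joint): Position of the specimen carriage along the bed's +y, 0 to 0.24 m; its centre is at bed y = value - 0.12. The carriage is a cream slab 110 mm long along the rail and 148 mm across it (bed x -64 to +84 mm), with a black pad and two flat steel clamp strips on top, 98 mm above the bench; it cannot leave the rail. It slides against about 1.2 N of friction plus 4 N per m/s.
- left_end (a point): Centre of the carriage's end face on its bed -y side, 80 mm above the bench: the face to push. An upright flat face 105 mm wide across the rail, from 58 to 98 mm above the bench. Its axes are the bed's.
- right_end (a point): Centre of the opposite (bed +y) end face, of the same size, 110 mm from left_end; pushing here takes the carriage back.
- plunger: Spring plunger standing in the carriage's far side (bed x = +62.5 mm, midway along the carriage): a black knob 22 mm in diameter on top, its top about 121 mm above the bench, a steel pin, and a roller 12 mm in diameter below. The knob would lift the roller out of the notch and must not be touched. Origin at the roller's centre.
- roller (a point): Centre of the plunger's roller, which moves with the carriage, above the same line as the notch. Lowest 53 mm above the bench; the block lifts it.
- notch (a point): Middle of the notch of the index block along the rail, 50 mm above the bench; axes as the bed's. The carriage is seated when the roller is over this point along bed y; it then centres itself within a millimetre.
- index: Steel index block clamped on the bed's far side (bed x = +62.5 mm), at a place along it that differs each time; 20 mm wide, 83 mm long: 9 degree ramp, crest, notch (crests 12 mm apart, 52 mm above the bench), crest, ramp; origin under its centre. Pushing takes about 3 N up the ramp, then the force falls as the carriage jumps ahead 6 mm into the notch; pushing on out of the notch takes about 11 N.
- start_top (a point): Centre of the top face of the start button, a black round button 30 mm in diameter in a 46 mm steel collar, on the control box (cream box 110 by 85 mm, 45 mm tall, with an aluminium top plate). The button's top stands about 67 mm above the bench, 10 mm above the collar. The box is left or right of the bed. The box's flat rocker and lamp are not needed.
- start (a joint): Travel of the start button, 0 up, 0.006 m fully down; it is sprung: 1.5 N to begin, 5 N fully down.
- weight: Loose steel weight with a small grip, 52 mm in diameter, 76 mm tall, origin under its centre, on the side of the bed where the control box is not. Leave it alone.
- jar: Loose white jar, 60 mm in diameter, 85 mm tall, origin under its centre, beyond the bed. Leave it alone.
- driver: Loose screwdriver with a yellow handle, 200 mm long, lying beyond the bed, origin under its middle, along its own x. Leave it alone.
Mind the look-alikes: they are no part of the job. Leave any green or red look-alike of the part that bears start_top alone.

How it is judged:
By the outcome, as a careful person would: the job done as asked, in the order asked, and still so for the second after the job is handed in, with the robot touching nothing.
It also fails if it takes over 54 s, if anything falls off the work surface, if the arm or the gripper's body presses on something with over 40 N, if the wrist force passes 120 N, or if a joint passes its speed limit or range.

## Working session

There is one attempt and no reset: what is moved stays moved. The work goes in short steps, Python scripts to look and compute and a shell command to move; the robot and the scene stay as the last step left them, time stands still between calls to the robot, and variables do not carry over. Pictures are saved under pics/ and viewed, about 8 in all and at most 12, crops included, and the job is handed in when it is done.

```bash
ls; mkdir -p pics
cat > h.py <<'E'
import numpy as np, cv2
from cell import bot, eyes, ticket
def grab(n): return eyes.grab_frame(n)
def cloud(f):
    K=np.array(f["camera_matrix"]);d=np.array(f["distortion"]);h,w=f["depth"].shape
    u,v=np.meshgrid(np.arange(w),np.arange(h))
    p=cv2.undistortPoints(np.stack([u,v],-1).reshape(-1,1,2).astype(float),K,d).reshape(h,w,2)
    R=cv2.Rodrigues(np.array(f["rvec"],float))[0];t=np.array(f["tvec"],float).ravel()
    z=f["depth"][...,None]
    return (np.concatenate([p*z,z],-1)-t)@R, p, R, t
def ray(f,uv,h):
    K=np.array(f["camera_matrix"]);d=np.array(f["distortion"])
    R=cv2.Rodrigues(np.array(f["rvec"],float))[0];t=np.array(f["tvec"],float).ravel()
    p=cv2.undistortPoints(np.array(uv,float).reshape(-1,1,2),K,d).reshape(-1,2)
    r=np.c_[p,np.ones(len(p))]@R;c=-R.T@t
    return c+r*((h-c[2])/r[:,2])[:,None]
def save(f,n): cv2.imwrite(n,f["img"][...,::-1])
E
python3 - <<'E'
from h import *
import pickle
for n in("scene","top"):
    f=grab(n);save(f,f"pics/{n}0.png");pickle.dump(f,open(f"{n}0.pkl","wb"))
a,b=cv2.imread("pics/scene0.png"),cv2.imread("pics/top0.png")
print(bot.sense())
E
```

```text
pics
{'clock': 0.1, 'joints': array([-1.21148476,  0.41790439, -0.01033734,  1.6141057 ,  0.00474401,
        1.11068925, -0.0529818 ]), 'joint_velocities': array([ 0.00036999, -0.00308602, -0.00069189, -0.00187846, -0.00106987,
       -0.00121582,  0.00119897]), 'tau': array([ 2.67867115e-03, -8.52575326e+01,  6.40618633e-01, -4.26691282e+01,
       -4.88868495e-02,  1.62861863e-02, -1.59714529e-05]), 'position': array([0.24372643, 0.57515689, 0.20489735]), 'tool_rot': array([-6.25247464e-01, -3.07863576e+00,  1.69412727e-03]), 'wrist_force': array([-0.7958998 , -0.54779926, -0.20549596]), 'torque': array([-0.03616499,  0.00403592,  0.00231757]), 'opening': 0.09366031897377267}
```

View pics/top0.png

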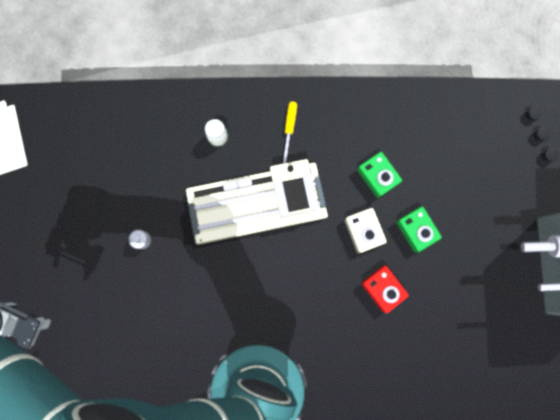

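View pics/scene0.png

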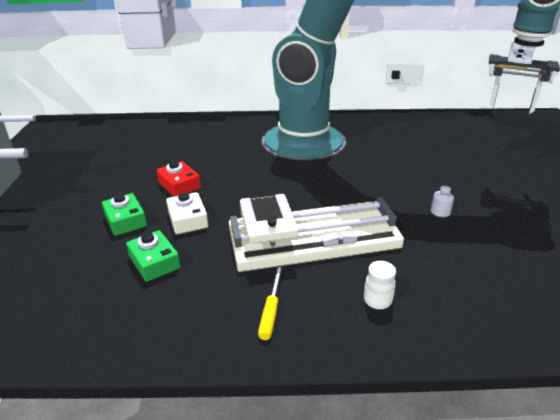

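The top view has the robot at the bottom, +x up and +y left. The carriage (≈292,190) is at the bed's right end and the index block is at ≈(237,185). The cream control box is at (366,230) with its button at (370,235). The green and red boxes are look-alikes. The scene view shows the index block at (340,238). Next I'll measure with the depth cloud.

Run:
```python
from h import *
import pickle
T=pickle.load(open("top0.pkl","rb"));S=pickle.load(open("scene0.pkl","rb"))
P,*_=cloud(T);Q,*_=cloud(S)
print("campos",*[-c[2].T@c[3] for c in(cloud(T),cloud(S))])
def box(m,P,lab):
    pts=P[m][:,:2].astype(np.float32)
    r=cv2.minAreaRect(pts);print(lab,m.sum(),"c",np.round(r[0],4),"size",np.round(r[1],4),"ang",round(r[2],2),"z",np.round(np.median(P[m][:,2]),4));return r
def win(P,u0,u1,v0,v1,z0,z1):
    m=np.zeros(P.shape[:2],bool);m[v0:v1,u0:u1]=1
    return m&(P[...,2]>z0)&(P[...,2]<z1)
box(win(P,175,335,150,255,.015,.13),P,"bed all top")
box(win(P,255,335,150,255,.09,.104),P,"carriage top")
box(win(P,340,390,200,260,.035,.075),P,"box top")
box(win(Q,160,212,185,235,.03,.075),Q,"box scene")
for nm,F,X,w in(("top",T,P,(340,390,200,260)),("scene",S,Q,(160,212,185,235))):
    m=win(X,*w,.061,.075);print(nm,m.sum(),X[m].mean(0).round(4),X[m][:,2].max())
    g=cv2.cvtColor(F["img"],cv2.COLOR_RGB2GRAY)
def up(F,u0,u1,v0,v1,k): return cv2.resize(F["img"][v0:v1,u0:u1,::-1],None,fx=k,fy=k,interpolation=cv2.INTER_CUBIC)
a=up(T,180,400,150,260,3.6)  #792x396
cv2.imwrite("pics/topc.png",a); cv2.imwrite("pics/scenec.png",up(S,160,410,180,275,3.2))
```

```text
campos [ 0.33812545 -0.05750192  1.37619015] [ 1.48099447 -0.09107645  0.71564546]
bed all top 7703 c [0.588  0.0022] size [0.2304 0.4019] ang 10.84 z 0.0337
carriage top 1847 c [ 0.5901 -0.1152] size [0.1494 0.1106] ang 10.65 z 0.0985
box top 1060 c [ 0.4693 -0.3301] size [0.1106 0.0871] ang 19.33 z 0.046
box scene 1005 c [ 0.4642 -0.3311] size [0.2468 0.1084] ang 4.98 z 0.0463
top 88 [ 0.4522 -0.3351  0.0657] 0.07249134858055545
scene 78 [ 0.456  -0.3357  0.0668] 0.07105960932415861
```

View pics/topc.png

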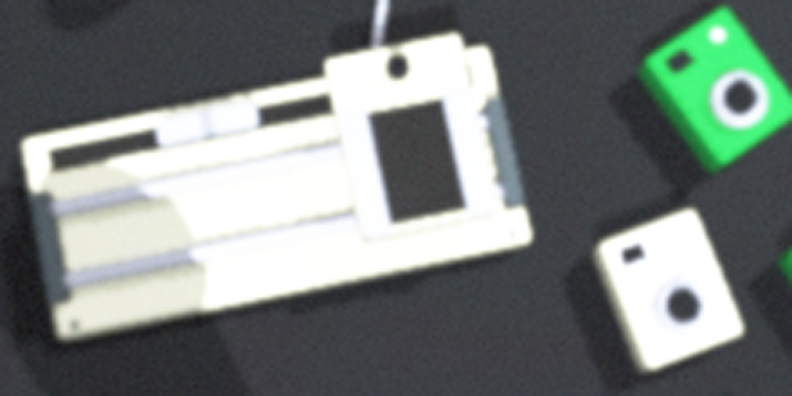

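View pics/scenec.png

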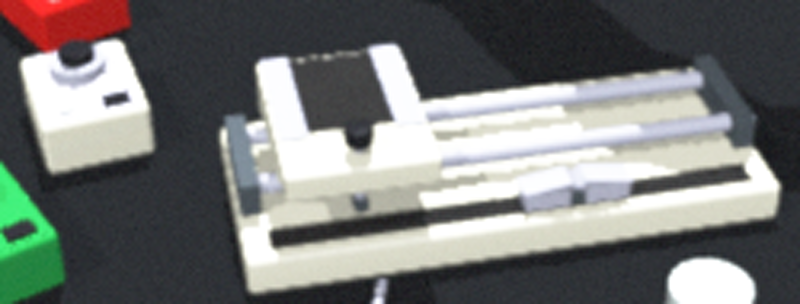

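The notch shows at crop (207,122) in the top view and (577,187) in the scene view. The button is at (684,306) and (76,54), and the knob at (398,67) and (358,132). I'll turn these into positions.

Run:
```python
from h import *
import pickle
T=pickle.load(open("top0.pkl","rb"));S=pickle.load(open("scene0.pkl","rb"))
a=np.radians(10.7);by=np.array([-np.sin(a),np.cos(a)]);bx=np.array([np.cos(a),np.sin(a)])
t=lambda u,v:(180+u/3.6,150+v/3.6);s=lambda u,v:(160+u/3.2,180+v/3.2)
for n,p,q,z in(("notch",t(207,122),s(577,187),.048),("knob",t(398,67),s(358,125),.121),("button",t(684,306),s(76,48),.067)):
    A=ray(T,p,z)[0];B=ray(S,q,z)[0];print(n,A.round(4),B.round(4),"bed",A[:2]@bx,A[:2]@by,B[:2]@bx,B[:2]@by)
C=np.array([.5901,-.1152]);print("carr bed",C@bx,C@by)
# block ends, top
for uv in((157,137),(258,112)): A=ray(T,t(*uv),.047)[0];print("blk",A[:2]@bx,A[:2]@by)
le=C+bx*(-10e-3)-.055*by;print("left_end (bed x=0)",le, "carriage-centre face", C-.055*by)
R=cv2.Rodrigues(bot.sense()["tool_rot"])[0];print(R.round(3))
```

```text
notch [0.6126 0.0499 0.048 ] [0.6236 0.0501 0.048 ] bed 0.6112034724090764 -0.06469828467380088 0.6220360106703299 -0.06653586411822165
knob [ 0.6394 -0.1065  0.121 ] [ 0.6441 -0.1064  0.121 ] bed 0.6084799812240388 -0.2233182471302908 0.6131733313405796 -0.22412209677608738
button [ 0.4512 -0.3358  0.067 ] [ 0.4541 -0.3356  0.067 ] bed 0.38103391136874565 -0.4137381805626973 0.38388479096657036 -0.41404484393383956
carr bed 0.5584510171479689 -0.22275886390085356
blk 0.6073382748155529 -0.021724102668256456
blk 0.6112103438975401 -0.10769046238922801
left_end (bed x=0) [ 0.59048554 -0.17110037] carriage-centre face [ 0.60031166 -0.1692437 ]
[[-0.921  0.39  -0.   ]
 [ 0.39   0.921 -0.001]
 [-0.    -0.001 -1.   ]]
```

```bash
cat > go.py <<'E'
import sys
from h import *
# args: bedx bedy z  (bed axes, abs) -> shift & turn in tool axes; tool y along bed x
a=np.radians(10.7);by=np.array([-np.sin(a),np.cos(a),0]);bx=np.array([np.cos(a),np.sin(a),0])
s=bot.sense();R=cv2.Rodrigues(s["tool_rot"])[0];p=s["position"]
g=float(sys.argv[1])*bx+float(sys.argv[2])*by;g[2]=float(sys.argv[3])
G=np.c_[np.cross(bx,[0,0,-1]),bx,[0,0,-1]]
print("t",round(s["clock"],2),"bed",(p@bx).round(4),(p@by).round(4),p[2].round(4),"shift",(R.T@(g-p)).round(4),"turn",cv2.Rodrigues(R.T@G)[0].ravel().round(3),"F bed",(s["wrist_force"]@np.c_[bx,by,[0,0,1]]).round(2))
E
python3 -m jog '[{"x":-0.041,"y":-0.038,"az":0.066},{"x":-0.082,"y":-0.076,"az":0.13},{"x":-0.123,"y":-0.114,"az":0.2},{"x":-0.164,"y":-0.152,"az":0.26},{"x":-0.205,"y":-0.19,"az":0.33}]' 0 20
python3 go.py .548 -.298 .205
```

```text
t 0.1 bed 0.3463 0.5199 0.2049 shift [-6.212e-01 -5.690e-01  6.000e-04] turn [-0.001  0.001  0.983] F bed [-0.88 -0.39 -0.21]schema error: expected keys x, y, z, ax, ay, az
```

```bash
python3 -m jog '[{"x":-0.041,"y":-0.038,"z":0,"ax":0,"ay":0,"az":0.066},{"x":-0.082,"y":-0.076,"z":0,"ax":0,"ay":0,"az":0.13},{"x":-0.123,"y":-0.114,"z":0,"ax":0,"ay":0,"az":0.2},{"x":-0.164,"y":-0.152,"z":0,"ax":0,"ay":0,"az":0.26},{"x":-0.205,"y":-0.19,"z":0,"ax":0,"ay":0,"az":0.33}]' 0 20
python3 go.py .548 -.298 .205
```

```text
clock: 0.72
position: [0.3589, 0.3187, 0.2054]
tool_rot: [-1.126, -2.933, 0.0]
wrist_force: [1.1, -0.5, -0.2]
opening: 0.0477
t 0.72 bed 0.4118 0.2465 0.2054 shift [-5.157e-01 -2.217e-01  4.000e-04] turn [-0.    -0.     0.651] F bed [ 0.98 -0.72 -0.19]
```

```bash
python3 -m jog '[{"x":-0.052,"y":-0.022,"z":0,"ax":0,"ay":0,"az":0.066},{"x":-0.104,"y":-0.044,"z":0,"ax":0,"ay":0,"az":0.13},{"x":-0.156,"y":-0.066,"z":0,"ax":0,"ay":0,"az":0.2},{"x":-0.208,"y":-0.088,"z":0,"ax":0,"ay":0,"az":0.26},{"x":-0.26,"y":-0.11,"z":0,"ax":0,"ay":0,"az":0.33}]' 0 20
python3 go.py .548 -.298 .205
```

```text
clock: 1.35
position: [0.479, 0.0634, 0.2055]
tool_rot: [1.592, 2.708, 0.0]
wrist_force: [0.4, 0.8, 1.0]
opening: 0.0004
t 1.35 bed 0.4825 -0.0267 0.2055 shift [-0.2781 -0.0235  0.0005] turn [ 0.    -0.     0.321] F bed [0.52 0.75 0.99]
```

```bash
python3 -m jog '[{"x":-0.056,"y":-0.005,"z":0,"ax":0,"ay":0,"az":0.066},{"x":-0.112,"y":-0.01,"z":0,"ax":0,"ay":0,"az":0.13},{"x":-0.168,"y":-0.014,"z":0,"ax":0,"ay":0,"az":0.2},{"x":-0.224,"y":-0.019,"z":0,"ax":0,"ay":0,"az":0.26},{"x":-0.278,"y":-0.0235,"z":0,"ax":0,"ay":0,"az":0.321}]' 0 20
python3 go.py .548 -.298 .076
python3 - <<'E'
from h import *
f=grab("top");x=f["img"][130:270,170:410,::-1];cv2.imwrite("pics/c1.png",cv2.resize(x,None,fx=3.3,fy=3.3))
E
```

```text
clock: 1.98
position: [0.5943, -0.1906, 0.2052]
tool_rot: [-2.004, -2.419, 0.0]
wrist_force: [0.3, 0.5, -0.0]
opening: 0.0004
t 1.98 bed 0.5486 -0.2977 0.2052 shift [-0.0003 -0.0005  0.1292] turn [-0.    -0.     0.001] F bed [ 0.37  0.41 -0.  ]
```

View pics/c1.png

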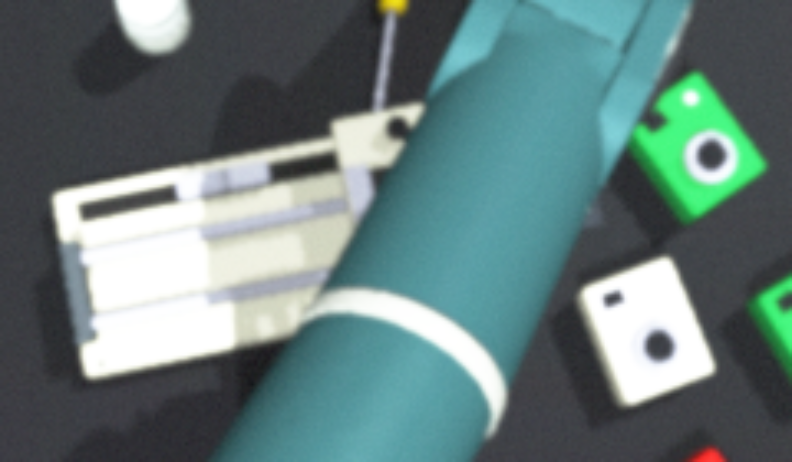

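The arm hides the fingers from the top camera. The knob (395,128) and block (222,178) haven't moved. I'll descend behind the push face, keeping 12 mm of clearance.

```bash
python3 -m jog '[{"x":0,"y":0,"z":0.03,"ax":0,"ay":0,"az":0},{"x":0,"y":0,"z":0.06,"ax":0,"ay":0,"az":0},{"x":0,"y":0,"z":0.09,"ax":0,"ay":0,"az":0},{"x":0,"y":0,"z":0.115,"ax":0,"ay":0,"az":0},{"x":0,"y":0,"z":0.129,"ax":0,"ay":0,"az":0}]'
python3 go.py .548 -.1277 .076
python3 - <<'E'
from h import *
f=grab("scene");x=f["img"][140:290,150:410,::-1];cv2.imwrite("pics/c2.png",cv2.resize(x,None,fx=3,fy=3))
E
```

```text
clock: 2.65
position: [0.5932, -0.1888, 0.0751]
tool_rot: [-2.001, -2.42, 0.001]
wrist_force: [0.3, 0.2, 0.3]
opening: 0.0005
t 2.65 bed 0.5479 -0.2956 0.0751 shift [ 0.1679  0.0005 -0.0008] turn [-0.002 -0.     0.002] F bed [0.3  0.13 0.25]
```

View pics/c2.png

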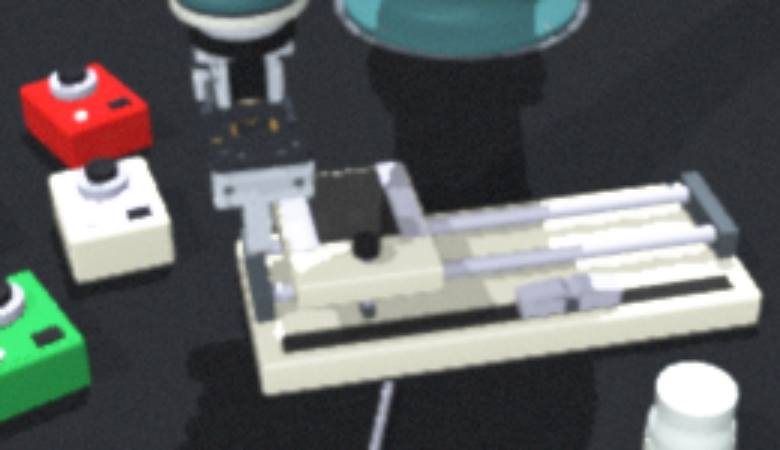

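The finger stands behind the carriage's end face, over the end block at (258,240), and clear of the knob at (367,243). Now I'll push.

```bash
python3 -m jog '[{"x":0.007,"y":0,"z":0,"ax":0,"ay":0,"az":0},{"x":0.016,"y":0,"z":0,"ax":0,"ay":0,"az":0},{"x":0.028,"y":0,"z":0,"ax":0,"ay":0,"az":0},{"x":0.040,"y":0,"z":0,"ax":0,"ay":0,"az":0},{"x":0.052,"y":0,"z":0,"ax":0,"ay":0,"az":0}]'
python3 go.py .548 -.1277 .076
python3 -m jog '[{"x":0.012,"y":0,"z":0,"ax":0,"ay":0,"az":0},{"x":0.024,"y":0,"z":0,"ax":0,"ay":0,"az":0},{"x":0.036,"y":0,"z":0,"ax":0,"ay":0,"az":0},{"x":0.047,"y":0,"z":0,"ax":0,"ay":0,"az":0},{"x":0.055,"y":0,"z":0,"ax":0,"ay":0,"az":0}]'
python3 go.py .548 -.1277 .076
```

```text
clock: 3.32
position: [0.5842, -0.1369, 0.0768]
tool_rot: [2.001, 2.421, 0.001]
wrist_force: [0.9, -2.6, 0.9]
opening: 0.0005
t 3.33 bed 0.5486 -0.243 0.0768 shift [ 0.1153 -0.0003  0.0008] turn [0.001 0.    0.003] F bed [ 0.36 -2.7   0.93]
clock: 3.95
position: [0.5736, -0.0831, 0.0764]
tool_rot: [-2.001, -2.421, 0.0]
wrist_force: [1.2, -1.0, -0.7]
opening: 0.0006
t 3.95 bed 0.5482 -0.1882 0.0764 shift [ 0.0605 -0.      0.0004] turn [-0.     0.     0.003] F bed [ 0.97 -1.24 -0.68]
```

```bash
python3 -m jog '[{"x":0.007,"y":0,"z":0,"ax":0,"ay":0,"az":0},{"x":0.014,"y":0,"z":0,"ax":0,"ay":0,"az":0},{"x":0.021,"y":0,"z":0,"ax":0,"ay":0,"az":0},{"x":0.028,"y":0,"z":0,"ax":0,"ay":0,"az":0},{"x":0.034,"y":0,"z":0,"ax":0,"ay":0,"az":0}]'
python3 go.py .548 -.1277 .076
python3 -m jog '[{"x":0.003,"y":0,"z":0,"ax":0,"ay":0,"az":0},{"x":0.006,"y":0,"z":0,"ax":0,"ay":0,"az":0},{"x":0.009,"y":0,"z":0,"ax":0,"ay":0,"az":0},{"x":0.012,"y":0,"z":0,"ax":0,"ay":0,"az":0},{"x":0.014,"y":0,"z":0,"ax":0,"ay":0,"az":0}]'
python3 go.py .548 -.1277 .076
```

```text
clock: 4.58
position: [0.5673, -0.0507, 0.0765]
tool_rot: [2.002, 2.42, -0.001]
wrist_force: [2.2, -4.5, -2.8]
opening: 0.0001
t 4.58 bed 0.548 -0.1551 0.0765 shift [0.0274 0.     0.0005] turn [0.    0.001 0.002] F bed [ 1.31 -4.79 -2.82]
clock: 5.2
position: [0.5646, -0.0366, 0.0765]
tool_rot: [-2.002, -2.421, 0.0]
wrist_force: [0.4, -4.8, -1.4]
opening: 0.0007
t 5.2 bed 0.548 -0.1408 0.0765 shift [0.0131 0.     0.0005] turn [-0.     0.     0.002] F bed [-0.47 -4.77 -1.36]
```

On the ramp, at about 4.8 N. I'll creep forward in small steps and watch for the force to drop.

```bash
python3 -m jog '[{"x":0.001,"y":0,"z":0,"ax":0,"ay":0,"az":0},{"x":0.002,"y":0,"z":0,"ax":0,"ay":0,"az":0},{"x":0.003,"y":0,"z":0,"ax":0,"ay":0,"az":0},{"x":0.004,"y":0,"z":0,"ax":0,"ay":0,"az":0},{"x":0.004,"y":0,"z":0,"ax":0,"ay":0,"az":0}]' >/dev/null
python3 go.py .548 -.1277 .076
python3 -m jog '[{"x":0.0005,"y":0,"z":0,"ax":0,"ay":0,"az":0},{"x":0.001,"y":0,"z":0,"ax":0,"ay":0,"az":0},{"x":0.0015,"y":0,"z":0,"ax":0,"ay":0,"az":0},{"x":0.002,"y":0,"z":0,"ax":0,"ay":0,"az":0},{"x":0.002,"y":0,"z":0,"ax":0,"ay":0,"az":0}]' >/dev/null
python3 go.py .548 -.1277 .076
```

```text
t 5.83 bed 0.548 -0.1367 0.0764 shift [0.009  0.     0.0004] turn [-0.    -0.     0.002] F bed [-1.84 -2.56  0.16]
t 6.45 bed 0.5482 -0.1346 0.0765 shift [ 0.0069 -0.0002  0.0005] turn [ 0.    -0.     0.003] F bed [-1.49 -1.75 -0.14]
```

```bash
python3 -m jog '[{"x":0.0005,"y":0,"z":0,"ax":0,"ay":0,"az":0},{"x":0.001,"y":0,"z":0,"ax":0,"ay":0,"az":0},{"x":0.001,"y":0,"z":0,"ax":0,"ay":0,"az":0},{"x":0.001,"y":0,"z":0,"ax":0,"ay":0,"az":0},{"x":0.001,"y":0,"z":0,"ax":0,"ay":0,"az":0}]' >/dev/null
python3 go.py .548 -.1277 .076
python3 - <<'E'
from h import *
f=grab("scene");x=f["img"][180:280,220:410,::-1];cv2.imwrite("pics/c3.png",cv2.resize(x,None,fx=4.2,fy=4.2,interpolation=cv2.INTER_CUBIC))
E
python3 go.py .548 -.1277 .076
```

```text
t 7.08 bed 0.5481 -0.1339 0.0765 shift [ 0.0062 -0.0001  0.0005] turn [0.    0.    0.002] F bed [0.55 0.95 0.36]
t 7.12 bed 0.5481 -0.134 0.0765 shift [ 0.0063 -0.0001  0.0005] turn [0.    0.    0.002] F bed [0.04 0.75 0.71]
```

View pics/c3.png

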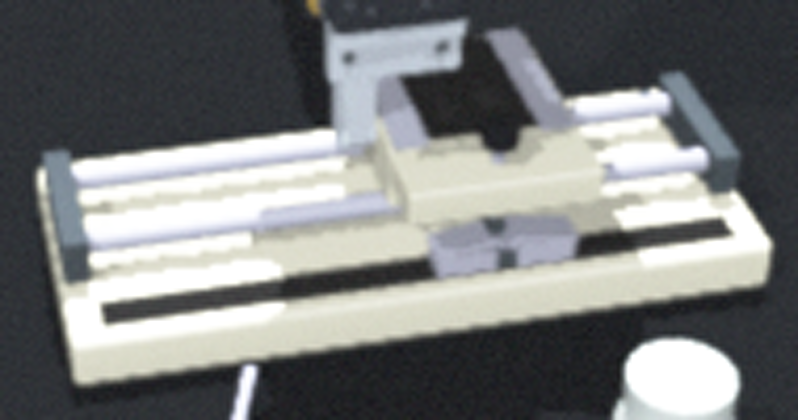

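The wrist force fell to about 0 and the roller (497,225) sits over the notch (505,255), so it has dropped in. I'll back off, lift, and check from the top.

```bash
python3 -m jog '[{"x":-0.01,"y":0,"z":0,"ax":0,"ay":0,"az":0},{"x":-0.03,"y":0,"z":0,"ax":0,"ay":0,"az":0},{"x":-0.05,"y":0,"z":-0.03,"ax":0,"ay":0,"az":0},{"x":-0.08,"y":0,"z":-0.07,"ax":0,"ay":0,"az":0},{"x":-0.12,"y":0,"z":-0.1,"ax":0,"ay":0,"az":0}]'
python3 go.py .3825 -.4138 .15
```

```text
clock: 7.75
position: [0.5863, -0.1499, 0.1783]
tool_rot: [2.001, 2.42, 0.001]
wrist_force: [0.6, -0.4, 0.6]
opening: 0.0002
t 7.75 bed 0.5482 -0.2562 0.1783 shift [-0.1573 -0.1661  0.0282] turn [0.001 0.    0.002] F bed [ 0.53 -0.52  0.56]
```

```bash
python3 -m jog '[{"x":-0.035,"y":-0.037,"z":0,"ax":0,"ay":0,"az":0},{"x":-0.07,"y":-0.074,"z":0,"ax":0,"ay":0,"az":0},{"x":-0.105,"y":-0.111,"z":0.0,"ax":0,"ay":0,"az":0},{"x":-0.14,"y":-0.148,"z":0.02,"ax":0,"ay":0,"az":0},{"x":-0.157,"y":-0.166,"z":0.05,"ax":0,"ay":0,"az":0}]'
python3 go.py .3825 -.4138 .075
python3 - <<'E'
from h import *
import pickle
f=grab("top");P,*_=cloud(f)
a=np.radians(10.7);by=np.array([-np.sin(a),np.cos(a)]);bx=np.array([np.cos(a),np.sin(a)])
m=np.zeros(P.shape[:2],bool);m[150:255,180:335]=1;m&=(P[...,2]>.09)&(P[...,2]<.104)
c=np.array(cv2.minAreaRect(P[m][:,:2].astype(np.float32))[0]);print(m.sum(),c,"bed",c@bx,c@by)
b=f["img"][140:270,180:410,::-1];cv2.imwrite("pics/c4.png",cv2.resize(b,None,fx=3.4,fy=3.4,interpolation=cv2.INTER_CUBIC))
f=grab("scene");x=f["img"][130:290,140:410,::-1];cv2.imwrite("pics/c5.png",cv2.resize(x,None,fx=2.9,fy=2.9,interpolation=cv2.INTER_CUBIC))
E
```

```text
clock: 8.38
position: [0.4502, -0.3372, 0.1269]
tool_rot: [2.005, 2.415, -0.001]
wrist_force: [1.4, 0.7, -0.1]
opening: 0.0007
t 8.38 bed 0.3798 -0.4149 0.1269 shift [0.0013 0.0027 0.0519] turn [ 0.001  0.002 -0.002] F bed [ 1.48  0.47 -0.14]
1863 [0.56114769 0.03618539] bed 0.5581093205783129 -0.06863016015216662
```

View pics/c5.png

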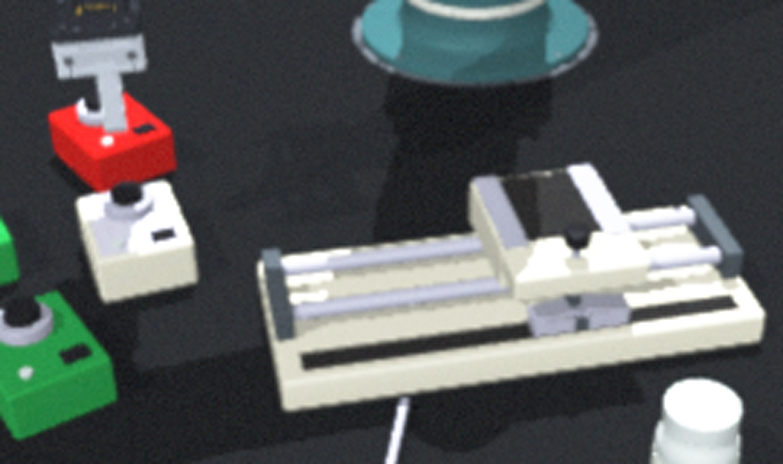

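The carriage reads bed y −0.0686, against the notch at −0.0647 or −0.0665. That leaves it unclear, so I'll zoom in on the roller and notch before pressing.

Run:
```python
from h import *
import pickle
S0=pickle.load(open("scene0.pkl","rb"))
f=grab("scene");pickle.dump(f,open("s1.pkl","wb"))
t=grab("top");pickle.dump(t,open("t1.pkl","wb"))
z=lambda im,u0,u1,v0,v1,k:cv2.resize(im[v0:v1,u0:u1,::-1],None,fx=k,fy=k,interpolation=cv2.INTER_CUBIC)
A=z(S0["img"],315,365,205,250,8);B=z(f["img"],315,365,205,250,8)
cv2.imwrite("pics/c6.png",np.hstack([A,B]))
```

```text
(no output)
```

View pics/c6.png

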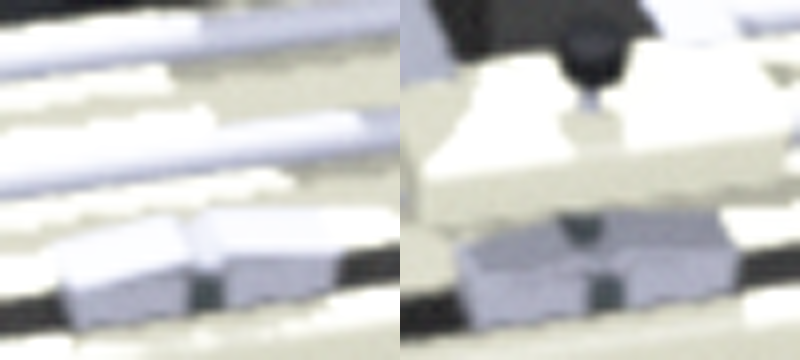

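In the zoom, the roller (580,230) is about 15 px left of the notch line (≈599 at that row), which is 4–5 mm short. So it is on the near crest, not in the notch. I'll go back and push it on.

```bash
python3 -m jog '[{"x":0.01,"y":0.01,"z":-0.05,"ax":0,"ay":0,"az":0},{"x":0.05,"y":0.045,"z":-0.06,"ax":0,"ay":0,"az":0},{"x":0.09,"y":0.085,"z":-0.06,"ax":0,"ay":0,"az":0},{"x":0.13,"y":0.125,"z":-0.06,"ax":0,"ay":0,"az":0},{"x":0.17,"y":0.165,"z":-0.06,"ax":0,"ay":0,"az":0}]' >/dev/null
python3 go.py .548 -.16 .0765
```

```text
t 9.2 bed 0.5495 -0.2388 0.1879 shift [ 0.0789 -0.0014  0.1114] turn [0.002 0.    0.004] F bed [ 0.4  -0.14  0.38]
```

```bash
python3 -m jog '[{"x":0.03,"y":0,"z":0.0,"ax":0,"ay":0,"az":0},{"x":0.06,"y":-0.001,"z":0.03,"ax":0,"ay":0,"az":0},{"x":0.074,"y":-0.001,"z":0.07,"ax":0,"ay":0,"az":0},{"x":0.074,"y":-0.001,"z":0.1,"ax":0,"ay":0,"az":0},{"x":0.074,"y":-0.001,"z":0.111,"ax":0,"ay":0,"az":0}]' >/dev/null
python3 go.py .548 -.134 .0765
python3 -m jog '[{"x":0.007,"y":0,"z":0,"ax":0,"ay":0,"az":0},{"x":0.015,"y":0,"z":0,"ax":0,"ay":0,"az":0},{"x":0.021,"y":0,"z":0,"ax":0,"ay":0,"az":0},{"x":0.025,"y":0,"z":0,"ax":0,"ay":0,"az":0},{"x":0.027,"y":0,"z":0,"ax":0,"ay":0,"az":0}]' >/dev/null
python3 go.py .548 -.131 .0765
```

```text
t 9.82 bed 0.5464 -0.1662 0.075 shift [ 0.0322  0.0017 -0.0015] turn [-0.001 -0.     0.004] F bed [-0.94  0.39  0.46]
t 10.45 bed 0.5462 -0.1397 0.0757 shift [ 0.0087  0.0018 -0.0008] turn [0.    0.    0.003] F bed [ 0.71 -0.16 -0.03]
```

```bash
python3 -m jog '[{"x":0.002,"y":0,"z":0,"ax":0,"ay":0,"az":0},{"x":0.003,"y":0,"z":0,"ax":0,"ay":0,"az":0},{"x":0.004,"y":0,"z":0,"ax":0,"ay":0,"az":0},{"x":0.005,"y":0,"z":0,"ax":0,"ay":0,"az":0},{"x":0.0055,"y":0,"z":0,"ax":0,"ay":0,"az":0}]' >/dev/null
python3 go.py .548 -.131 .0765
python3 -m jog '[{"x":0.0003,"y":0,"z":0,"ax":0,"ay":0,"az":0},{"x":0.0006,"y":0,"z":0,"ax":0,"ay":0,"az":0},{"x":0.0009,"y":0,"z":0,"ax":0,"ay":0,"az":0},{"x":0.0012,"y":0,"z":0,"ax":0,"ay":0,"az":0},{"x":0.0015,"y":0,"z":0,"ax":0,"ay":0,"az":0}]' >/dev/null
python3 go.py .548 -.131 .0765
python3 - <<'E'
from h import *
import pickle
S=pickle.load(open("s1.pkl","rb"));P,*_=cloud(grab("scene"));P1,*_=cloud(S)
a=np.radians(10.7);by=np.array([-np.sin(a),np.cos(a)])
f=grab("scene")
# knob centroid (dark pixels around knob) before/after, same camera
for n,F in(("before",S),("now",f)):
    g=F["img"][:,:,:].max(2)[200:222,325:352]
    print(n, [ (F["img"].max(2)[v,325:355]).tolist() for v in (212,)])
E
```

```text
t 11.07 bed 0.5461 -0.1345 0.0755 shift [ 0.0035  0.0019 -0.001 ] turn [-0.     0.     0.002] F bed [ 0.38  0.04 -0.35]
t 11.7 bed 0.5461 -0.133 0.0755 shift [ 0.002   0.0019 -0.001 ] turn [-0.     0.     0.002] F bed [-0.36  0.6  -0.14]
before [[129, 170, 197, 221, 248, 253, 253, 252, 245, 178, 72, 46, 58, 60, 56, 54, 45, 60, 157, 247, 254, 255, 255, 255, 255, 255, 255, 255, 255, 255]]
now [[91, 101, 101, 111, 129, 145, 146, 151, 162, 171, 175, 139, 70, 43, 48, 42, 38, 44, 40, 41, 69, 141, 182, 197, 203, 208, 209, 205, 206, 212]]
```

Run:
```python
from h import *
import pickle
S=pickle.load(open("s1.pkl","rb"));f=grab("scene")
z=lambda im,u0,u1,v0,v1,k:cv2.resize(im[v0:v1,u0:u1,::-1],None,fx=k,fy=k,interpolation=cv2.INTER_CUBIC)
cv2.imwrite("pics/c7.png",np.hstack([z(F["img"],315,365,205,250,8) for F in(S,f)]))
```

```text
(no output)
```

View pics/c7.png

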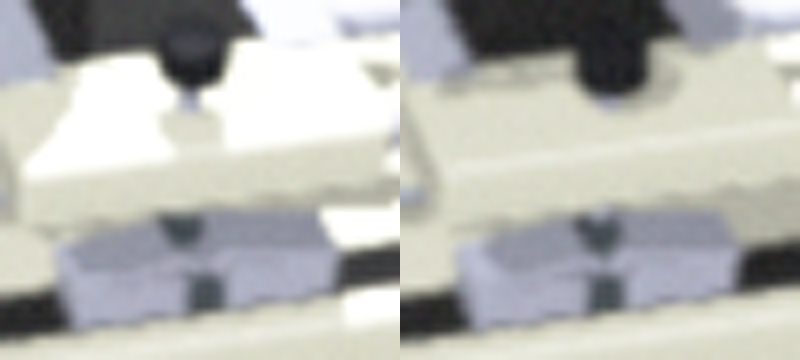

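In this pair the knob has moved about 2.4 px (≈5.5 mm) towards +y and sits lower. The roller (599,232) is now in line with the notch, so it has jumped in. I'll retreat and return to the button.

```bash
python3 -m jog '[{"x":-0.01,"y":0,"z":0,"ax":0,"ay":0,"az":0},{"x":-0.03,"y":0,"z":0,"ax":0,"ay":0,"az":0},{"x":-0.05,"y":0,"z":-0.03,"ax":0,"ay":0,"az":0},{"x":-0.08,"y":0,"z":-0.07,"ax":0,"ay":0,"az":0},{"x":-0.12,"y":0,"z":-0.1,"ax":0,"ay":0,"az":0}]' >/dev/null
python3 -m jog '[{"x":-0.035,"y":-0.037,"z":0,"ax":0,"ay":0,"az":0},{"x":-0.07,"y":-0.074,"z":0,"ax":0,"ay":0,"az":0},{"x":-0.105,"y":-0.111,"z":0.0,"ax":0,"ay":0,"az":0},{"x":-0.14,"y":-0.148,"z":0.02,"ax":0,"ay":0,"az":0},{"x":-0.16,"y":-0.164,"z":0.05,"ax":0,"ay":0,"az":0}]' >/dev/null
python3 go.py .3825 -.4138 .072
python3 - <<'E'
from h import *
f=grab("top");P,*_=cloud(f)
a=np.radians(10.7);by=np.array([-np.sin(a),np.cos(a)]);bx=np.array([np.cos(a),np.sin(a)])
m=np.zeros(P.shape[:2],bool);m[150:255,180:335]=1;m&=(P[...,2]>.09)&(P[...,2]<.104)
c=np.array(cv2.minAreaRect(P[m][:,:2].astype(np.float32))[0]);print(m.sum(),"bed",c@bx,c@by)
E
```

```text
t 13.1 bed 0.3798 -0.4169 0.1259 shift [0.0032 0.0026 0.0539] turn [ 0.001  0.002 -0.002] F bed [0.95 0.15 0.45]
1877 bed 0.5582914208689428 -0.06314631227703661
```

Carriage centre −0.0631, which is 5.5 mm further on, so it is seated. Now down onto the button.

```bash
python3 -m jog '[{"x":0.003,"y":0.0026,"z":0.015,"ax":0,"ay":0,"az":0},{"x":0.003,"y":0.0026,"z":0.03,"ax":0,"ay":0,"az":0},{"x":0.003,"y":0.0026,"z":0.042,"ax":0,"ay":0,"az":0},{"x":0.003,"y":0.0026,"z":0.05,"ax":0,"ay":0,"az":0},{"x":0.003,"y":0.0026,"z":0.053,"ax":0,"ay":0,"az":0}]' >/dev/null
python3 go.py .3825 -.4138 .067
python3 - <<'E'
from h import *
f=grab("scene");cv2.imwrite("pics/c8.png",cv2.resize(f["img"][150:250,140:260,::-1],None,fx=5,fy=5,interpolation=cv2.INTER_CUBIC))
E
```

```text
t 13.78 bed 0.3854 -0.4102 0.0722 shift [-0.0036 -0.0029  0.0052] turn [-0.    -0.     0.003] F bed [-0.06  0.33 -0.02]
```

View pics/c8.png

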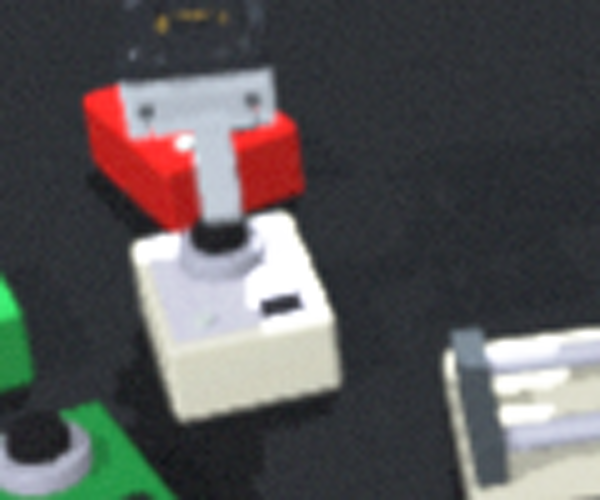

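The finger tip (220,220) is over the black button (218,240) on the cream box. Pressing now.

```bash
python3 -m jog '[{"x":-0.003,"y":-0.002,"z":0.001,"ax":0,"ay":0,"az":0},{"x":-0.003,"y":-0.002,"z":0.003,"ax":0,"ay":0,"az":0},{"x":-0.003,"y":-0.002,"z":0.005,"ax":0,"ay":0,"az":0},{"x":-0.003,"y":-0.002,"z":0.007,"ax":0,"ay":0,"az":0},{"x":-0.003,"y":-0.002,"z":0.009,"ax":0,"ay":0,"az":0}]' >/dev/null
python3 go.py .3825 -.4138 .061
python3 -m jog '[{"x":0,"y":0,"z":0.001,"ax":0,"ay":0,"az":0},{"x":0,"y":0,"z":0.002,"ax":0,"ay":0,"az":0},{"x":0,"y":0,"z":0.002,"ax":0,"ay":0,"az":0},{"x":0,"y":0,"z":0.002,"ax":0,"ay":0,"az":0},{"x":0,"y":0,"z":0.002,"ax":0,"ay":0,"az":0}]' >/dev/null
python3 go.py .3825 -.4138 .061
```

```text
t 14.45 bed 0.3834 -0.4135 0.0635 shift [-0.0003 -0.0009  0.0025] turn [0.    0.    0.002] F bed [-0.85  0.9   3.9 ]
t 15.07 bed 0.3833 -0.4134 0.0616 shift [-0.0004 -0.0008  0.0006] turn [0.    0.    0.002] F bed [ 0.91 -0.66  3.99]
```

Force follows the spring. I'll keep going until it rises clearly above 5 N at the bottom stop.

```bash
python3 -m jog '[{"x":0,"y":0,"z":0.0005,"ax":0,"ay":0,"az":0},{"x":0,"y":0,"z":0.001,"ax":0,"ay":0,"az":0},{"x":0,"y":0,"z":0.001,"ax":0,"ay":0,"az":0},{"x":0,"y":0,"z":0.001,"ax":0,"ay":0,"az":0},{"x":0,"y":0,"z":0.001,"ax":0,"ay":0,"az":0}]' >/dev/null
python3 go.py .3825 -.4138 .061
```

```text
t 15.7 bed 0.3834 -0.4135 0.0611 shift [-0.0003 -0.0009  0.0001] turn [0.001 0.    0.002] F bed [-2.95  2.44 16.25]
```

16 N means it is on the stop, fully down. Release and lift well clear.

```bash
python3 -m jog '[{"x":0,"y":0,"z":-0.004,"ax":0,"ay":0,"az":0},{"x":0,"y":0,"z":-0.015,"ax":0,"ay":0,"az":0},{"x":0,"y":0,"z":-0.045,"ax":0,"ay":0,"az":0},{"x":-0.02,"y":-0.0,"z":-0.09,"ax":0,"ay":0,"az":0},{"x":-0.05,"y":0,"z":-0.13,"ax":0,"ay":0,"az":0}]' >/dev/null
python3 -m jog '[{"x":-0.02,"y":0,"z":0,"ax":0,"ay":0,"az":0},{"x":-0.03,"y":0,"z":0,"ax":0,"ay":0,"az":0},{"x":-0.03,"y":0,"z":0,"ax":0,"ay":0,"az":0},{"x":-0.03,"y":0,"z":0,"ax":0,"ay":0,"az":0},{"x":-0.03,"y":0,"z":0,"ax":0,"ay":0,"az":0}]' >/dev/null
python3 go.py .3825 -.4138 .2
python3 - <<'E'
from h import *
f=grab("top");P,*_=cloud(f)
a=np.radians(10.7);by=np.array([-np.sin(a),np.cos(a)]);bx=np.array([np.cos(a),np.sin(a)])
m=np.zeros(P.shape[:2],bool);m[150:255,180:335]=1;m&=(P[...,2]>.09)&(P[...,2]<.104)
c=np.array(cv2.minAreaRect(P[m][:,:2].astype(np.float32))[0]);print(m.sum(),"bed",c@bx,c@by)
s=grab("scene");Q,*_=cloud(s);w=Q[185:210,170:200];k=(w[...,2]>.061)&(w[...,2]<.075);print("btn",k.sum(),w[k].mean(0))
cv2.imwrite("pics/c9.png",cv2.resize(s["img"][130:350,90:470,::-1],None,fx=2.1,fy=2.1,interpolation=cv2.INTER_CUBIC))
E
```

```text
t 16.95 bed 0.3837 -0.4927 0.1904 shift [ 0.0789 -0.001  -0.0096] turn [-0.    -0.     0.003] F bed [ 0.18 -0.25 -0.24]
1873 bed 0.5579213305089548 -0.06299290055939138
btn 80 [ 0.45590814 -0.33550108  0.06650667]
```

View pics/c9.png

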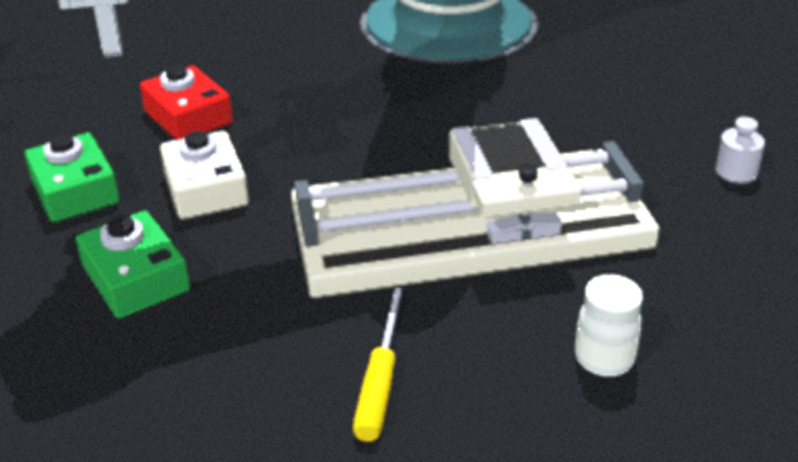

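The carriage is seated with the knob at (527,175) over the notch (525,220), and the button is up. The jar, weight and screwdriver look undisturbed, and the arm is clear. Handing in.

```bash
python3 -c "
from cell import ticket
print(ticket.sign_off())"
```

```text
the job is handed in; nothing more can be done
None
```

The carriage is seated in the index notch and the start button was pressed fully down and came up again. I handed the job in at about 17 s on the robot's clock.

- **Carriage:** I pushed only its end face, with the gripper shut. My first read of "seated" was wrong: the force had dropped, but a zoomed picture showed the roller still on the near crest. I went back and pushed it on. It then moved 5.5 mm further, the knob dropped, and the roller lined up with the notch.
- **Button:** the force rose along the spring and then to 16 N at the stop, with the tool about 6 mm below the button's rest height. After release the button measured 66.5 mm high, as before.
- **Last checks:** the carriage had not moved during the press (bed y −0.0631 before, −0.0630 after). By eye, the jar, weight, screwdriver and look-alike boxes are where they were, and the arm is clear of everything.
- **Disagreement:** the seated carriage measures 2–3 mm beyond my first estimate of the notch position. That is within the error of the camera measurement, and the zoomed pictures agree with it being seated.

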